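# Put two chime bars away in the spring lift and pin them

## Task

Put the two chime bars away in the spring lift: push the thick bar along its deck onto the sprung platform so that it sinks flat into the well, then push the thin bar from the other deck in on top of it; slide the bars, never lift them off the deck. Then take the transport pin from its stand, pass it down through the holes of both bars until its head rests on the upper bar, and let go. Leave the two standing handbells and the mallet where they are.

Things in the scene. Friction and masses are not known exactly. Their poses are not given: they have to be found in the camera images.
- well (a point): Centre of the spring lift's well, at the height of its decks (85 mm over the table). The well is a rectangular mouth, 114 mm along x by 82 mm along y, in the middle of the lift. y points along the lift from deck to deck, the way to push; z is up.
- lift: Spring lift: fixed wooden bench, 85 mm high, 322 mm along its y, 170 mm along x; origin under its middle. A flat deck 120 mm long lies either side (+y, -y) of the well. Guide rails 12 mm high on both x sides of each deck: 114 mm apart at the well, flaring to about 148 mm at the bench's ends, they centre a pushed bar. The deck ends are open: push from there.
- platform (a joint): Aluminium platform in the well, 10 mm thick, 18 mm hole in its centre. Value: how far it has sunk (m): 0 empty, level with the decks; at most 0.060. Spring 155 N/m: the thick bar sinks it 26 to 33 mm (its top then 2 to 9 mm below the decks), both bars 43 to 54 mm. A bar's leading edge sinks first; it drops flat when its trailing edge leaves the deck.
- thick_bar_center (a point): Thick chime bar: wooden block 110 mm (its x) by 76 mm (its y) by 24 mm high with a wide (66 mm) brass tone plate on top and an 18 mm hole straight down through its middle. This point is its centre, half-way up, on the hole's axis. It starts on one deck (either), lying flat with its long side roughly along the lift's x. 0.41 to 0.52 kg.
- thin_bar_center (a point): Thin chime bar: like the thick bar, 110 by 76 mm, but 16 mm high, and with a narrow (34 mm) brass plate; same 18 mm hole. This point is its centre, half-way up. It starts on the other deck. 0.27 to 0.34 kg.
- pin_head (a point): Transport pin, standing upright in its stand: a steel rod of 9 mm diameter, 60 mm long, pointed foot, under a black cylindrical head of 24 mm diameter and 28 mm height. This point is the middle of the head, 74 mm above the rod's foot, 14 mm above the head's underside. 0.06 kg. With the pin home, this point is 22 mm above the thin bar's centre.
- stand: Fixed dark wooden block, 60 by 60 by 50 mm high, on the table, with an 11 mm hole 40 mm deep in its top in which the pin stands; the pin head's underside is 20 mm above the block. Origin: centre of its underside.
- bell_a: Bystander: brass handbell standing mouth down, 96 mm across, about 150 mm high. Origin: centre of its underside.
- bell_b: Bystander: brass handbell standing mouth down, 80 mm across, about 125 mm high. Origin: centre of its underside.
- mallet: Bystander: mallet, 230 mm long, 36 mm high, lying on the table to the left of the pin's stand, along its own x. Origin: its middle, on the table.
There are look-alikes about, which are no part of the job. What is shaped like the part that bears thin_bar_center but blue, green or white is not meant.

How it is judged:
On the way, in this order (a step that is already met when the one before it is completed fails the run):
1. the thick bar lies flat in the well on the sunk platform (horizontal distance between thick_bar_center and well below 0.008 m and z of thick_bar_center in the frame of well below -0.008 m and angle between thick_bar_center's own z axis and vertical below 0.1 rad), for 0.2 s.
2. the thin bar lies flat on the thick bar in the well, the platform sunk further (horizontal distance between thin_bar_center and well below 0.008 m and z of thin_bar_center in the frame of thick_bar_center between 0.015 and 0.025 m and value of joint platform above 0.036 m and angle between thin_bar_center's own z axis and vertical below 0.1 rad), for 0.2 s.
At the end, for the whole second after the job is handed in: Both bars flat (0.1 rad) in the well, within 8 mm of its centre, thin on thick (centres 15-25 mm apart in height), platform sunk over 36 mm and still; pin through both, upright (0.15 rad), its head's middle under 28 mm above the thin bar's centre and within 12 mm of its axis; all released (all of step 2 and horizontal distance between thick_bar_center and well below 0.008 m and angle between thick_bar_center's own z axis and vertical below 0.1 rad and horizontal distance between pin_head and thin_bar_center below 0.012 m and z of pin_head in the frame of thin_bar_center below 0.028 m and angle between pin_head's own z axis and vertical below 0.15 rad and velocity of joint platform between -0.02 and 0.02 m/s); the robot touches nothing.
It fails at once if a bar is lifted off the deck (centre more than 30 mm above deck height) (z of any of thick_bar_center, thin_bar_center in the frame of well above 0.03 m).
It fails at once if a handbell or the mallet is moved by more than 25 mm (distance of any of bell_a, bell_b, mallet from where it was at the start of the episode above 0.025 m).
It fails at once if a handbell is tipped over (angle between any of bell_a, bell_b's own z axis and vertical above 0.5 rad).
It also fails if it takes over 69 s, if anything falls off the work surface, if the arm or the gripper's body presses on something with over 40 N, if the wrist force passes 120 N, or if a joint passes its speed limit or range.

## Robot

A 6-joint arm with a two-finger parallel gripper is mounted at the origin on the work surface. World frame = base frame: x ahead of the robot, y to its left, z up, the work surface at z = 0. Lengths are in m, angles in rad, forces in N, time in s.
With the tool pointing down it reaches from about 0.35 to 0.975 m from the base axis. Payload 4.9 kg.
Tool frame: the origin (TCP) lies between the finger pads; the fingertips stand 25 mm ahead of it and the grasp point (between the pads) lies 6 mm ahead of it; z points along the fingers, y is the line along which they close (so a half turn about z gives the same grasp; the last joint's range is limited). The gripper opens to 85 mm and grips with 20 to 120 N. Pads are 22 mm wide; open, the fingers measure 114 mm over their backs; the gripper's body (76 mm by 85 mm) begins 54 mm behind the grasp point. The pads swing forward as they close: fully open they stand 13 mm farther back than shut.
Start: joints at [1.079, 0.053, 1.613, -0, 1.476, -0.119], TCP at [0.228, 0.582, 0.223] pointing down, gripper open.
Joint ranges: [-3.01, 3.01], [-1.01, 2.22], [0.06, 2.58], [-1.02, 4.17], [0.09, 2.62], [-3.14, 3.14]. Speed limits (rad/s): [2.57, 2.57, 3.14, 3.14, 3.14, 3.14].

## Interface

Orientations are given as a unit quaternion [w, x, y, z].
In Python, from plant import manip gives the robot as it stands.
- The arm moves only by the shell command python3 -m inch 'ROWS'. ROWS is JSON, a list of rows, each a list of 3 entries, a list of its own where there are three numbers: the shift along the tool's x, y, z in m, then the turn, a rotation vector about the tool's x, y, z in rad, then the opening, from 0 (shut) to 1 (fully open). A call has 1 to 8 rows; each row shifts and turns the commanded pose from where the row before left it, along the tool's axes as they then stand; what a row does not reach is not made up. A row lasts 1/10 s, in which the tool goes at most 50 mm and 8.59 degrees, less where a joint would pass 70% of its speed; a pose out of reach is approached as far as the arm can. A call with a gripper value outside its range is refused whole. The fingers move at their own pace and stop on an object; the grip force is fixed at half the most. Time passes only in rows, so rows that do not move let the fingers close. It gives the time, the measured TCP pose, the force, the opening and the grip force at its end, in the units of the state.
- manip.state(): the state, without advancing time (a new reading comes with each control period).
- manip.grab_frame(name): name is "scene" or "top" or "wrist"; returns (picture, depth): 400x640x3 uint8, red, green, blue; 400x640 float32, m along the optical axis (not along the pixel's ray), 0 where there is no reading.
- manip.camera_params(name): a dict with "camera_matrix" (3x3 intrinsics, pixels), "k1" (the pictures are not rectified: a ray, as slopes to the right and down, at radius r is drawn at 1 + k1 r^2 times it, then the intrinsics apply), "rvec" (rotation vector, rad) and "tvec" (3), from world to camera coordinates, as OpenCV has them. Camera axes: x right, y down, z forward; pixel columns grow to the right and rows downward; lengths in m; the calibration is good to about 2 mm. A picture is of the moment at which its call begins: read the wrist's pose just before it. camera_params takes no time and is no camera call; for the wrist camera it gives the pose at the moment of the call.
- manip.job_done(): hands the job in; it is judged then, once.
Trained networks look in the newest picture that a camera, given by its name, has taken for a name from the list of things; names that differ only in an ending like _2 or _b are one class to them, and where a whole thing is asked for, a point or a joint stands for the part that bears it (a point fixed in the world has none). Each returns a list of dicts, best first, with "score" (0 to 1); they miss things now and then, are a little off and sometimes report something else, mostly with a low value. They report only what shows in the picture. A call takes as long as a camera call. They do not tell look-alikes from the thing itself.
- manip.look_for(camera, label): "point" ([x, y, z] in m, in world coordinates, good to about 4 mm: the middle of the surface that is visible of it).
The state is a dict: "time": time; "joint_pos": joint angles; "joint_vel": joint speeds; "joint_efforts": joint torques, N m; "tool_pos": TCP position; "tool_rot": TCP orientation; "contact_force": force on the tool from outside, world axes, zero at the start; "ft_torque": the same for the moment, N m; "gripper_width": opening from 0.0 (shut) to 1.0 (fully open); "grasp_force": force on a finger pad.
Only numpy, scipy, OpenCV 4.12 (cv2) and the standard library are available. Lean on these libraries where they do the work, as an engineer would, in place of code of your own. Each camera call takes 0.05 s, during which the arm holds its last target. There are 200 camera calls.

## Working session

There is one attempt and no reset: what is moved stays moved. The work goes in short steps, Python scripts to look and compute and a shell command to move; the robot and the scene stay as the last step left them, time stands still between calls to the robot, and variables do not carry over. Pictures are saved under pics/ and viewed, at most 10 in all, crops included, and the job is handed in when it is done.

```bash
ls; mkdir -p pics; cat > h.py <<'E'
import numpy as np, cv2
from plant import manip
from scipy.spatial.transform import Rotation as R
def grab(n):
    P=manip.camera_params(n); im,d=manip.grab_frame(n); return im,d,P
def pix2w(P,d,uv):
    # uv Nx2 (col,row) -> world
    uv=np.atleast_2d(uv).astype(float); K=np.array(P["camera_matrix"])
    k=np.array([P["k1"],0,0,0],float)
    s=cv2.undistortPoints(uv[:,None],K,k)[:,0]
    z=np.array([d[int(round(v)),int(round(u))] for u,v in uv]) if not np.isscalar(d) else np.full(len(uv),d)
    c=np.c_[s*z[:,None],z]; Rm=cv2.Rodrigues(np.array(P["rvec"],float))[0]
    return (c-np.ravel(P["tvec"]))@Rm
def cloud(P,d):
    v,u=np.mgrid[0:d.shape[0],0:d.shape[1]]
    return pix2w(P,d,np.c_[u.ravel(),v.ravel()]).reshape(*d.shape,3)
def w2pix(P,X):
    return cv2.projectPoints(np.atleast_2d(X).astype(float),np.array(P["rvec"],float),np.array(P["tvec"],float),np.array(P["camera_matrix"],float),np.array([P["k1"],0,0,0],float))[0][:,0]
def save(n,im): cv2.imwrite(n,cv2.cvtColor(im,cv2.COLOR_RGB2BGR))
E
python3 - <<'E'
from h import *
for c in ["scene","top"]:
    im,d,P=grab(c); save(f"pics/{c}0.png",im)
    for l in ["lift","thick_bar_center","thin_bar_center","pin_head","stand","bell_a","mallet"]:
        for r in manip.look_for(c,l): print(c,l,round(r["score"],2),np.round(r["point"],3),np.round(w2pix(P,r["point"])[0]))
s=manip.state(); print(s)
E
```

```text
pics
scene lift 0.84 [ 0.581 -0.01   0.086] [303. 208.]
scene thick_bar_center 0.66 [ 0.556 -0.151  0.11 ] [285. 171.]
scene thin_bar_center 0.87 [ 0.344 -0.088  0.012] [353. 185.]
scene thin_bar_center 0.79 [ 0.725 -0.     0.018] [258. 249.]
scene thin_bar_center 0.73 [0.535 0.03  0.099] [326. 207.]
scene thin_bar_center 0.34 [ 0.518 -0.399  0.049] [259. 146.]
scene pin_head 0.42 [0.498 0.283 0.093] [404. 266.]
scene stand 0.7 [0.51  0.292 0.047] [399. 284.]
scene bell_a 0.92 [0.678 0.255 0.038] [330. 309.]
scene bell_a 0.74 [ 0.518 -0.396  0.045] [260. 147.]
scene bell_a 0.74 [ 0.554 -0.152  0.11 ] [285. 171.]
scene mallet 0.79 [0.521 0.419 0.022] [435. 335.]
scene mallet 0.24 [ 0.558 -0.149  0.111] [284. 171.]
top lift 0.63 [ 0.523 -0.063  0.085] [345. 197.]
top thick_bar_center 0.86 [ 0.542 -0.16   0.108] [379. 189.]
top thin_bar_center 0.8 [ 0.338 -0.102  0.014] [357. 260.]
top thin_bar_center 0.77 [0.319 0.129 0.015] [281. 266.]
top thin_bar_center 0.75 [ 0.719 -0.01   0.014] [328. 142.]
top thin_bar_center 0.72 [0.528 0.025 0.102] [315. 194.]
top thin_bar_center 0.26 [0.492 0.
[... 276 characters left out ...]
.8, 'joint_pos': array([ 1.07899401e+00,  5.26868962e-02,  1.61287287e+00,  3.25992160e-06,
        1.47596425e+00, -1.19005158e-01]), 'joint_vel': array([ 0.00059441, -0.00021161,  0.00050445,  0.00137755,  0.00076166,
        0.000265  ]), 'joint_efforts': array([-4.32847701e-04, -3.93626726e+01, -3.70446181e+01,  1.12107008e-05,
        1.01232947e-04, -2.09483972e-06]), 'tool_pos': array([0.22764211, 0.58207261, 0.22282793]), 'tool_rot': array([8.77074883e-06, 1.85321218e-01, 9.82677997e-01, 3.32166702e-05]), 'contact_force': array([ 1.17642128, -0.23455347,  0.08727679]), 'ft_torque': array([ 0.0040416 , -0.06122814,  0.02520528]), 'grasp_force': 0.0, 'gripper_width': 0.998417437041249}
```

```bash
python3 - <<'E'
import cv2
t=cv2.imread("pics/top0.png"); c=t[110:290,180:480]
cv2.imwrite("pics/topcrop.png",cv2.resize(c,(800,480),interpolation=cv2.INTER_CUBIC))
E
```

```text
(no output)
```

View pics/topcrop.png

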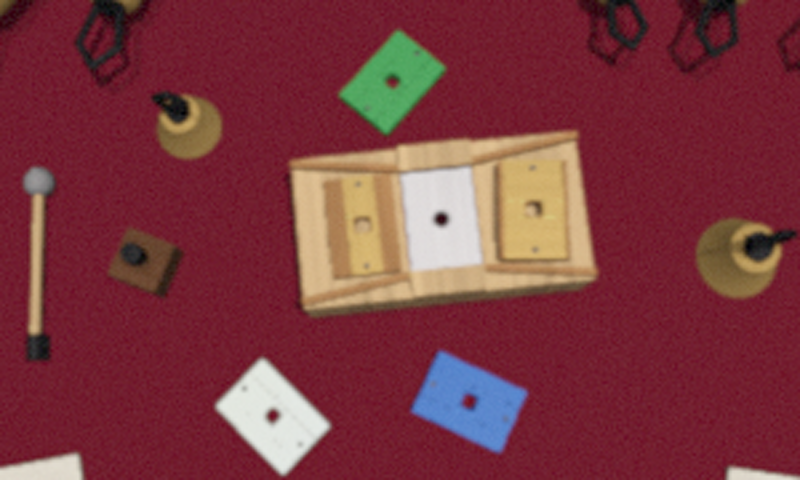

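View pics/scene0.png

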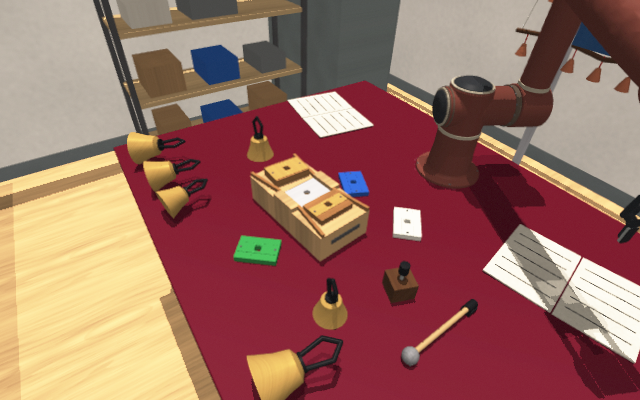

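```bash
python3 - <<'E'
from h import *
im,d,P=grab("top"); X=cloud(P,d); z=X[...,2]
roi=(X[...,0]>.4)&(X[...,0]<.68)&(X[...,1]>-.3)&(X[...,1]<.2)&(d>0)
def rect(m,n):
    m=m.astype(np.uint8); k,l,s,_=cv2.connectedComponentsWithStats(m); i=1+np.argmax(s[1:,4])
    p=X[l==i][:,:2].astype(np.float32); r=cv2.minAreaRect(p); print(n,s[i,4],np.round(r,4) if 0 else r, "medz",np.median(X[l==i][:,2]), "mean",p.mean(0))
h=np.histogram(z[roi],bins=np.arange(0.06,.13,.003)); print(list(zip(np.round(h[1],3),h[0])))
rect(roi&(z>.07),"lift")
rect(roi&(z>.103)&(X[...,1]<-.08),"thick")
rect(roi&(z>.0985)&(X[...,1]>-.03),"thin")
hsv=cv2.cvtColor(im,cv2.COLOR_RGB2HSV); 
rect(roi&(hsv[...,1]<40)&(hsv[...,2]>150),"platform")
# pin
pm=(abs(X[...,0]-.49)<.06)&(abs(X[...,1]-.275)<.06)&(d>0)
rect(pm&(z>.08),"pin"); rect(pm&(z>.04)&(z<.06),"stand")
for c in [(379,189),(315,194)]: print(pix2w(P,d,[c]))
E
```

```text
[(np.float64(0.06), np.int64(13)), (np.float64(0.063), np.int64(15)), (np.float64(0.066), np.int64(13)), (np.float64(0.069), np.int64(19)), (np.float64(0.072), np.int64(27)), (np.float64(0.075), np.int64(29)), (np.float64(0.078), np.int64(320)), (np.float64(0.081), np.int64(1376)), (np.float64(0.084), np.int64(1135)), (np.float64(0.087), np.int64(170)), (np.float64(0.09), np.int64(170)), (np.float64(0.093), np.int64(515)), (np.float64(0.096), np.int64(645)), (np.float64(0.099), np.int64(531)), (np.float64(0.102), np.int64(199)), (np.float64(0.105), np.int64(399)), (np.float64(0.108), np.int64(428)), (np.float64(0.111), np.int64(56)), (np.float64(0.114), np.int64(3)), (np.float64(0.117), np.int64(0)), (np.float64(0.12), np.int64(0)), (np.float64(0.123), np.int64(0)), (np.float64(0.126), np.int64(0))]
lift 6016 ((0.5382840037345886, -0.06381139159202576), (0.171370267868042, 0.3210746943950653), 6.476506233215332) medz 0.08816821065720945 mean [ 0.53479725 -0.06335965]
thick 934 ((0.5453448295593262, -0.16245701909065247), (0.11006059497594833, 0.07644597440958023), 0.9661649465560913) medz 0.1080905076453807 mean [ 0.5449345  -0.16226876]
thin 672 ((0.5274096727371216, 0.02282145619392395), (0.11052116751670837, 0.07555508613586426), 6.906220436096191) medz 0.10059172978437367 mean [0.5267195 0.0234632]
platform 976 ((0.5395359992980957, -0.06333381682634354), (0.11278507113456726, 0.08064942061901093), 6.488275527954102) medz 0.0834067459791086 mean [ 0.5395305 -0.0633764]
pin 61 ((0.4945147931575775, 0.28049805760383606), (0.022789064794778824, 0.02251475490629673), 63.83319091796875) medz 0.09537963857465777 mean [0.4939984  0.27924392]
stand 323 ((0.495198518037796, 0.280952513217926), (0.061708711087703705, 0.06036718562245369), 69.31858825683594) medz 0.04833545056490411 mean [0.49328735 0.27805445]
[[ 0.54703752 -0.1647357   0.08453108]]
[[0.53132803 0.02619543 0.08083955]]
```

The thick bar is the wide-plated one on the right (-y) deck at top-crop (534,210), full-image (380,189). The thin bar is the narrow-plated brass and wood one on the left deck at crop (363,225), full-image (316,194). The three other thin-shaped plates are look-alikes because of their colour: green (392,80), blue (470,402) and white (272,415). The enlarged crop confirms this.

First I square the tool to the lift.

```bash
cat >> h.py <<'E'
C=np.array([.5392,-.0635]); A=np.radians(6.48)
def delta(lx,ly,z):
    """tool-frame shift + yaw to reach lift coords lx,ly at TCP height z with tool y along lift x"""
    s=manip.state(); q=s["tool_rot"]; M=R.from_quat([q[1],q[2],q[3],q[0]])
    ca,sa=np.cos(A),np.sin(A); W=R.from_matrix(np.array([[-sa,ca,0],[ca,sa,0],[0,0,-1]]).T)
    t=np.r_[C+lx*np.array([ca,sa])+ly*np.array([-sa,ca]),z]
    p=s["tool_pos"]; l=p[:2]-C
    print("lift xy z",np.round([l@[ca,sa],l@[-sa,ca],p[2]],4),"shift",np.round(M.inv().apply(t-p),4),"turn",np.round((M.inv()*W).as_rotvec(),4),"F",np.round(s["contact_force"],2),"w",round(s["gripper_width"],3),"t",s["time"])
E
python3 -m inch '[[[0,0,0],[0,0,0.1356],0.5],[[0,0,0],[0,0,0.1356],0.5],[[0,0,0],[0,0,0.1356],0.5],[[0,0,0],[0,0,0.1356],0.5],[[0,0,0],[0,0,0.1356],0.5],[[0,0,0],[0,0,0.1356],0.5],[[0,0,0],[0,0,0.1356],0.5],[[0,0,0],[0,0,0.1356],0.5]]'
python3 -c "
from h import *
delta(0,-.175,.22)"
```

```text
time: 1.65
tool_pos: [0.2276, 0.5821, 0.2228]
tool_rot: [-0.0, 0.668, 0.744, 0.0]
contact_force: [-0.2, 0.1, 0.3]
gripper_width: 0.502
grasp_force: 0.0
lift xy z [-0.2367  0.6766  0.2228] shift [-0.8503  0.2414  0.0028] turn [-0.     -0.     -0.0055] F [-0.17  0.08  0.33] w 0.502 t 1.65
```

```bash

python3 -m inch '[[[-0.047,0.0134,0],[0,0,0],0.5],[[-0.047,0.0134,0],[0,0,0],0.5],[[-0.047,0.0134,0],[0,0,0],0.5],[[-0.047,0.0134,0],[0,0,0],0.5],[[-0.047,0.0134,0],[0,0,0],0.5],[[-0.047,0.0134,0],[0,0,0],0.5],[[-0.047,0.0134,0],[0,0,0],0.5],[[-0.047,0.0134,0],[0,0,0],0.5]]'
python3 -m inch '[[[-0.047,0.0134,0],[0,0,0],0.5],[[-0.047,0.0134,0],[0,0,0],0.5],[[-0.047,0.0134,0],[0,0,0],0.5],[[-0.047,0.0134,0],[0,0,0],0.5],[[-0.047,0.0134,0],[0,0,0],0.5],[[-0.047,0.0134,0],[0,0,0],0.5],[[-0.047,0.0134,0],[0,0,0],0.5],[[-0.047,0.0134,0],[0,0,0],0.5]]' >/dev/null
python3 -c "
from h import *
delta(0,-.175,.16)"
```

```text
time: 2.45
tool_pos: [0.377, 0.2188, 0.2231]
tool_rot: [0.0, 0.666, 0.746, 0.001]
contact_force: [1.5, -0.0, -0.5]
gripper_width: 0.502
grasp_force: 0.0
lift xy z [-0.022  -0.0776  0.2231] shift [-0.0974  0.022   0.0631] turn [ 0.0008  0.0002 -0.0005] F [0.91 0.68 0.97] w 0.499 t 3.25
```

```bash

python3 -m inch '[[[-0.0487,0.011,0],[0,0,0],0.5],[[-0.0487,0.011,0],[0,0,0],0.5],[[0,0,0.04],[0,0,0],0.5],[[0,0,0.04],[0,0,0],0.5],[[0,0,0.02],[0,0,0],0.5],[[0,0,0.009],[0,0,0],0.5],[[0,0,0],[0,0,0],0.5]]'
python3 - <<'E'
from h import *
delta(0,-.165,.114)
im,d,P=grab("wrist"); save("pics/w1.png",im)
E
```

```text
time: 3.95
tool_pos: [0.5578, -0.2348, 0.1125]
tool_rot: [-0.001, 0.666, 0.746, -0.0]
contact_force: [-0.2, 1.0, -0.2]
gripper_width: 0.499
grasp_force: 0.0
lift xy z [-0.0009 -0.1723  0.1125] shift [ 0.0073  0.0009 -0.0015] turn [-0.002  -0.0015  0.0002] F [-0.24  0.96 -0.17] w 0.499 t 3.95
```

View pics/w1.png

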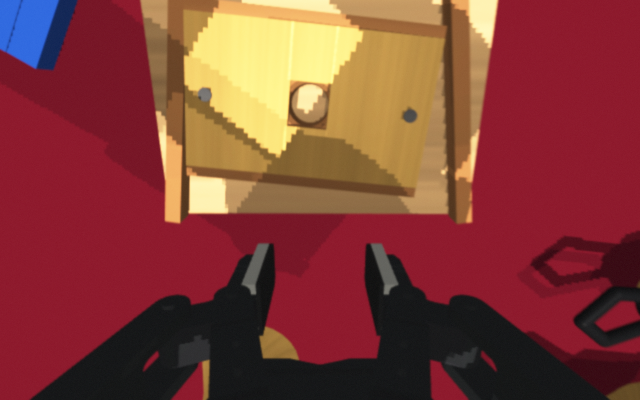

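The wrist view shows the thick bar at (310,100), slightly yawed, with both fingertips at (260,245) and (375,245) just outside the deck end. Next I push it.

```bash

python3 -m inch '[[[0.012,0,0],[0,0,0],0.5],[[0.01,0,0],[0,0,0],0.5],[[0.01,0,0],[0,0,0],0.5],[[0.01,0,0],[0,0,0],0.5],[[0.01,0,0],[0,0,0],0.5],[[0.01,0,0],[0,0,0],0.5]]'
python3 -m inch '[[[0.008,0,0],[0,0,0],0.5],[[0.008,0,0],[0,0,0],0.5],[[0.008,0,0],[0,0,0],0.5],[[0.006,0,0],[0,0,0],0.5],[[0.0,0,0],[0,0,0],0.5]]'
python3 - <<'E'
from h import *
delta(0,-.050,.114)
im,d,P=grab("wrist"); save("pics/w2.png",im)
X=cloud(P,d)
E
```

```text
time: 4.6
tool_pos: [0.5513, -0.1725, 0.1139]
tool_rot: [0.0, 0.666, 0.746, 0.0]
contact_force: [-0.7, -0.5, -0.7]
gripper_width: 0.501
grasp_force: 0.0
time: 5.1
tool_pos: [0.548, -0.1431, 0.1137]
tool_rot: [-0.0, 0.666, 0.746, -0.0]
contact_force: [0.3, -1.0, -0.3]
gripper_width: 0.5
grasp_force: 0.0
lift xy z [-0.0003 -0.0801  0.1137] shift [ 0.0301  0.0003 -0.0003] turn [-0.0001 -0.0001  0.0009] F [ 0.26 -1.01 -0.33] w 0.5 t 5.1
```

View pics/w2.png

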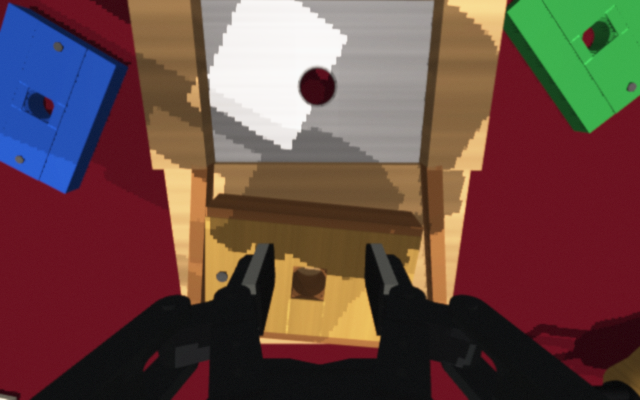

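The bar has not moved and the fingertips are passing over it. I measure their real height from the depth image.

```bash
python3 - <<'E'
from h import *
im,d,P=grab("wrist")
p=[(262,248),(262,270),(378,248),(268,265),(255,320),(310,320),(310,240),(300,100)]
print(np.round(np.c_[p,pix2w(P,d,p)],4)); print(manip.state()["tool_pos"])
E
```

```text
[[ 2.620e+02  2.480e+02  5.226e-01 -1.367e-01  1.329e-01]
 [ 2.620e+02  2.700e+02  5.257e-01 -1.363e-01  1.518e-01]
 [ 3.780e+02  2.480e+02  5.729e-01 -1.307e-01  1.334e-01]
 [ 2.680e+02  2.650e+02  5.267e-01 -1.398e-01  1.414e-01]
 [ 2.550e+02  3.200e+02  5.294e-01 -1.299e-01  1.887e-01]
 [ 3.100e+02  3.200e+02  5.486e-01 -1.899e-01  1.092e-01]
 [ 3.100e+02  2.400e+02  5.435e-01 -1.413e-01  1.098e-01]
 [ 3.000e+02  1.000e+02  5.305e-01 -7.420e-02  8.420e-02]]
[ 0.54812218 -0.1438296   0.11383646]
```

```bash
python3 - <<'E'
from h import *
im,d,P=grab("wrist")
p=[(u,v) for u in (258,264,269) for v in (240,243,245,247,250,255)]
print(np.round(np.c_[p,pix2w(P,d,p)],3))
for z in (.09,.1,.11,.12,.13): print(z,w2pix(P,[[.5235,-.134,z]]))
E
```

```text
[[ 2.58e+02  2.40e+02  5.17e-01 -1.45e-01  1.10e-01]
 [ 2.58e+02  2.43e+02  5.20e-01 -1.37e-01  1.28e-01]
 [ 2.58e+02  2.45e+02  5.20e-01 -1.38e-01  1.29e-01]
 [ 2.58e+02  2.47e+02  5.21e-01 -1.37e-01  1.33e-01]
 [ 2.58e+02  2.50e+02  5.21e-01 -1.37e-01  1.35e-01]
 [ 2.58e+02  2.55e+02  5.22e-01 -1.37e-01  1.40e-01]
 [ 2.64e+02  2.40e+02  5.20e-01 -1.45e-01  1.09e-01]
 [ 2.64e+02  2.43e+02  5.23e-01 -1.37e-01  1.27e-01]
 [ 2.64e+02  2.45e+02  5.23e-01 -1.37e-01  1.30e-01]
 [ 2.64e+02  2.47e+02  5.23e-01 -1.37e-01  1.32e-01]
 [ 2.64e+02  2.50e+02  5.24e-01 -1.37e-01  1.35e-01]
 [ 2.64e+02  2.55e+02  5.25e-01 -1.36e-01  1.40e-01]
 [ 2.69e+02  2.40e+02  5.23e-01 -1.45e-01  1.08e-01]
 [ 2.69e+02  2.43e+02  5.25e-01 -1.37e-01  1.28e-01]
 [ 2.69e+02  2.45e+02  5.25e-01 -1.37e-01  1.30e-01]
 [ 2.69e+02  2.47e+02  5.26e-01 -1.37e-01  1.32e-01]
 [ 2.69e+02  2.50e+02  5.26e-01 -1.37e-01  1.34e-01]
 [ 2.69e+02  2.55e+02  5.26e-01 -1.37e-01  1.38e-01]]
0.09 [[276.5931965  208.87947373]]
0.1 [[274.27159807 215.22232066]]
0.11 [[271.68367988 222.29328862]]
0.12 [[268.78087571 230.22525687]]
0.13 [[265.50206053 239.18549366]]
```

```bash

python3 -m inch '[[[-0.045,0,0],[0,0,0],0.5],[[-0.047,0,0],[0,0,0],0.5],[[0,0,0],[0,0,0],0.5],[[0,0,0.012],[0,0,0],0.5],[[0,0,0.012],[0,0,0],0.5],[[0,0,0.01],[0,0,0],0.5],[[0,0,0],[0,0,0],0.5]]'
python3 - <<'E'
from h import *
delta(0,-.165,.08)
im,d,P=grab("wrist"); X=cloud(P,d)
print(np.round(X[[238,241,243,245,248,252],264],3), np.round(X[60:200:20,310],3))
E
```

```text
time: 5.95
tool_pos: [0.5566, -0.2332, 0.0765]
tool_rot: [-0.003, 0.666, 0.746, -0.001]
contact_force: [-0.3, -0.3, -0.8]
gripper_width: 0.497
grasp_force: 0.0
lift xy z [-0.0019 -0.1706  0.0765] shift [ 0.0056  0.0019 -0.0035] turn [-0.0045 -0.0034  0.0013] F [-0.34 -0.31 -0.83] w 0.497 t 5.95
[[ 0.53  -0.226  0.086]
 [ 0.53  -0.228  0.085]
 [ 0.531 -0.226  0.091]
 [ 0.532 -0.227  0.092]
 [ 0.532 -0.227  0.094]
 [ 0.533 -0.226  0.1  ]] [[ 0.544 -0.149  0.108]
 [ 0.545 -0.155  0.109]
 [ 0.545 -0.162  0.084]
 [ 0.546 -0.17   0.085]
 [ 0.547 -0.176  0.108]
 [ 0.548 -0.183  0.109]
 [ 0.549 -0.19   0.109]]
```

```bash

python3 -m inch '[[[0.005,0,-0.001],[0,0,0],0.5],[[0.008,0,0],[0,0,0],0.5],[[0.008,0,0],[0,0,0],0.5],[[0.008,0,0],[0,0,0],0.5],[[0.008,0,0],[0,0,0],0.5],[[0.008,0,0],[0,0,0],0.5],[[0,0,0],[0,0,0],0.5]]'
python3 - <<'E'
from h import *
delta(0,-.050,.08)
im,d,P=grab("wrist"); save("pics/w3.png",im); X=cloud(P,d)
print(np.round(X[[238,241,243,245,248,252],264],3))
E
```

```text
time: 6.7
tool_pos: [0.554, -0.1898, 0.0818]
tool_rot: [0.001, 0.666, 0.746, 0.0]
contact_force: [1.4, -1.6, -0.3]
gripper_width: 0.501
grasp_force: 0.4
lift xy z [ 0.0005 -0.1272  0.0818] shift [ 0.0772 -0.0004  0.0018] turn [0.0017 0.001  0.0011] F [ 1.44 -1.62 -0.3 ] w 0.501 t 6.7
[[ 0.53  -0.174  0.109]
 [ 0.53  -0.176  0.108]
 [ 0.53  -0.176  0.109]
 [ 0.53  -0.177  0.11 ]
 [ 0.53  -0.18   0.107]
 [ 0.53  -0.181  0.109]]
```

View pics/w3.png

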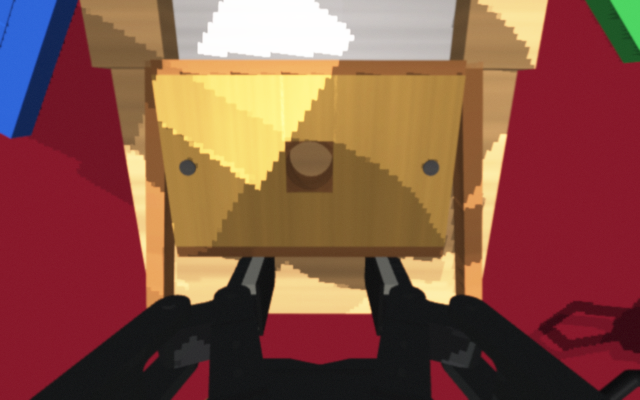

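The bar is now square between the rails, hole at (310,163), trailing edge at row 248 in contact with both tips at row 257. I compute the pusher face offset and push on.

```bash
python3 - <<'E'
from h import *
im,d,P=grab("wrist"); X=cloud(P,d)
m=(X[...,2]>.103)&(X[...,2]<.112)&(d>0); m[260:]=0
k,l,s,_=cv2.connectedComponentsWithStats(m.astype(np.uint8)); i=1+np.argmax(s[1:,4])
p=X[l==i][:,:2]-C; ca,sa=np.cos(A),np.sin(A); q=np.c_[p@[ca,sa],p@[-sa,ca]]
print(np.percentile(q,[.5,99.5],axis=0)); delta(0,-.05,.08)
E
python3 -m inch '[[[0.008,0,0],[0,0,0],0.5],[[0.008,0,0],[0,0,0],0.5],[[0.008,0,0],[0,0,0],0.5],[[0.008,0,0],[0,0,0],0.5],[[0.008,0,0],[0,0,0],0.5],[[0,0,0],[0,0,0],0.5]]'
```

```text
[[-0.0575008  -0.11707826]
 [ 0.05161779 -0.04173227]]
lift xy z [-0.0004 -0.1272  0.081 ] shift [0.0772 0.0004 0.001 ] turn [-0.0004 -0.0006  0.0007] F [-0.27  0.01  0.3 ] w 0.505 t 6.8
time: 7.4
tool_pos: [0.5483, -0.1489, 0.0804]
tool_rot: [-0.001, 0.666, 0.746, 0.0]
contact_force: [-0.1, 0.0, -0.7]
gripper_width: 0.506
grasp_force: 0.0
```

```bash

python3 -m inch '[[[0.007,0,0],[0,0,0],0.5],[[0.007,0,0],[0,0,0],0.5],[[0.006,0,0],[0,0,0],0.5],[[0.005,0,0],[0,0,0],0.5],[[0.005,0,0],[0,0,0],0.5],[[0.003,0,0],[0,0,0],0.5],[[0,0,0],[0,0,0],0.5]]'
cat >> h.py <<'E'
def bar(c,zlo,zhi):
    im,d,P=grab(c); X=cloud(P,d); p=X[...,:2]-C; ca,sa=np.cos(A),np.sin(A); q=np.dstack([p@[ca,sa],p@[-sa,ca]])
    m=(X[...,2]>zlo)&(X[...,2]<zhi)&(d>0)&(abs(q[...,0])<.07)&(abs(q[...,1])<.165)
    k,l,s,_=cv2.connectedComponentsWithStats(m.astype(np.uint8)); i=1+np.argmax(s[1:,4])
    print(c,"pct",np.percentile(q[l==i],[.5,99.5],axis=0).round(4).tolist(),"rect",cv2.minAreaRect(q[l==i].astype(np.float32)),"z",np.percentile(X[l==i][:,2],[5,50,95]).round(4)); return im
E
python3 - <<'E'
from h import *
delta(0,-.049,.08)
im=bar("wrist",.06,.115); save("pics/w4.png",im)
E
```

```text
time: 8.1
tool_pos: [0.5449, -0.1172, 0.0806]
tool_rot: [-0.001, 0.666, 0.746, 0.0]
contact_force: [0.5, -0.2, -0.6]
gripper_width: 0.501
grasp_force: 0.0
lift xy z [-0.0004 -0.054   0.0806] shift [0.005  0.0004 0.0006] turn [-0.0005 -0.001   0.0005] F [ 0.5  -0.16 -0.58] w 0.501 t 8.1
wrist pct [[-0.069, -0.1158], [0.069, 0.0514]] rect ((-6.705522537231445e-07, -0.03405315428972244), (0.1399995982646942, 0.17590343952178955), 0.0007842945051379502) z [0.0836 0.0958 0.1072]
```

View pics/w4.png

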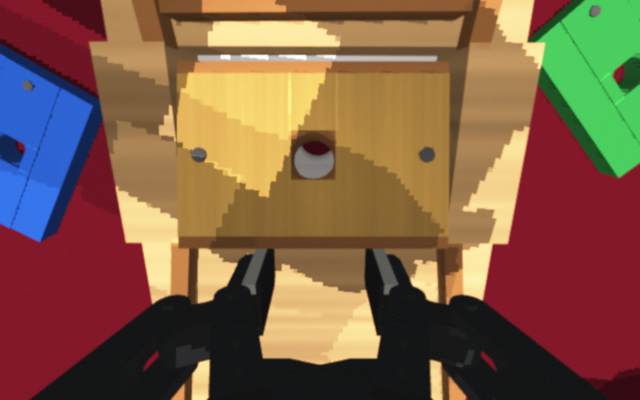

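The thick bar spans most of the well. Its leading edge at row 60 has sunk and its trailing edge at row 245 is still on the deck lip. A few millimetres more should drop it.

```bash

python3 -m inch '[[[0.003,0,0],[0,0,0],0.5],[[0.003,0,0],[0,0,0],0.5],[[0,0,0],[0,0,0],0.5],[[0,0,0],[0,0,0],0.5]]'
cat >> h.py <<'E'
def surf(c):
    """median z of bar surface at grid of lift points"""
    im,d,P=grab(c); X=cloud(P,d); p=X[...,:2]-C; ca,sa=np.cos(A),np.sin(A); x=p@[ca,sa]; y=p@[-sa,ca]; ok=d>0
    for yy in (.03,.018,-.018,-.03):
        print(c,yy,[round(float(np.median(X[...,2][ok&(abs(x-xx)<.006)&(abs(y-yy)<.005)])),4) for xx in (-.04,-.02,.02,.04)])
    b=ok&(abs(x)<.02)&(abs(y)<.02)
    return im
E
python3 - <<'E'
from h import *
delta(0,-.049,.08); surf("wrist")
E
```

```text
time: 8.55
tool_pos: [0.5444, -0.1117, 0.0808]
tool_rot: [-0.0, 0.666, 0.746, 0.0]
contact_force: [0.9, 0.3, 0.4]
gripper_width: 0.502
grasp_force: 0.0
lift xy z [-0.0003 -0.0485  0.0808] shift [-0.0005  0.0003  0.0008] turn [-0.0001 -0.0007  0.0001] F [0.88 0.3  0.41] w 0.502 t 8.55
wrist 0.03 [0.0738, 0.0738, 0.0738, 0.0738]
wrist 0.018 [0.0739, 0.074, 0.074, 0.0739]
wrist -0.018 [0.0739, 0.0739, 0.0739, 0.0739]
wrist -0.03 [0.0739, 0.1683, 0.1689, 0.0738]
```

The thick bar lies flat in the well, its top uniformly at 0.074. Next I go around to the +y side for the thin bar.

```bash

python3 -m inch '[[[-0.02,0,0],[0,0,0],0.5],[[0,0,-0.045],[0,0,0],0.5],[[0,0,-0.045],[0,0,0],0.5],[[0.049,0,0],[0,0,0],0.5],[[0.049,0,0],[0,0,0],0.5],[[0.049,0,0],[0,0,0],0.5],[[0.049,0,0],[0,0,0],0.5],[[0.049,0,0],[0,0,0],0.5]]'
python3 - <<'E'
from h import *
delta(0,.176,.08); surf("top"); bar("top",.0975,.106)
E
```

```text
time: 9.4
tool_pos: [0.5185, 0.1135, 0.1711]
tool_rot: [0.0, 0.666, 0.746, 0.0]
contact_force: [0.3, 0.9, -0.3]
gripper_width: 0.502
grasp_force: 0.0
lift xy z [-0.0006  0.1782  0.1711] shift [-0.0022  0.0005  0.0911] turn [ 0.0007 -0.0004 -0.0004] F [ 0.3   0.85 -0.3 ] w 0.502 t 9.4
top 0.03 [0.0775, 0.0788, 0.0772, 0.0781]
top 0.018 [0.0765, 0.0772, 0.0782, 0.077]
top -0.018 [0.0768, 0.0772, 0.0782, 0.0785]
top -0.03 [0.0765, 0.076, 0.077, 0.0762]
top pct [[-0.0567, 0.0495], [0.0527, 0.1244]] rect ((-0.001719307154417038, 0.08697567135095596), (0.11048353463411331, 0.07564461976289749), 0.4322950541973114) z [0.0979 0.1001 0.1033]
```

```bash

python3 -m inch '[[[0.002,0,0.045],[0,0,0],0.5],[[0,0,0.03],[0,0,0],0.5],[[0,0,0.015],[0,0,0],0.5],[[0,0,0],[0,0,0],0.5],[[0,0,0],[0,0,0],0.5]]'
python3 -m inch '[[[-0.01,0,0],[0,0,0],0.5],[[-0.01,0,0],[0,0,0],0.5],[[-0.01,0,0],[0,0,0],0.5],[[-0.008,0,0],[0,0,0],0.5],[[-0.008,0,0],[0,0,0],0.5],[[-0.008,0,0],[0,0,0],0.5],[[0,0,0],[0,0,0],0.5]]'
python3 - <<'E'
from h import *
delta(0,.050,.08); bar("top",.0975,.106)
E
```

```text
time: 10.0
tool_pos: [0.5197, 0.1132, 0.0819]
tool_rot: [0.0, 0.666, 0.746, 0.0]
contact_force: [1.0, 0.2, 0.4]
gripper_width: 0.499
grasp_force: 0.0
time: 10.7
tool_pos: [0.5251, 0.0588, 0.0809]
tool_rot: [0.0, 0.666, 0.746, -0.0]
contact_force: [0.1, 1.0, 0.2]
gripper_width: 0.499
grasp_force: 0.0
lift xy z [-0.0002  0.1231  0.0809] shift [-0.0731  0.0002  0.001 ] turn [ 0.0002  0.0007 -0.0009] F [0.13 1.04 0.23] w 0.499 t 10.7
top pct [[-0.0604, 0.0351], [0.0505, 0.0799]] rect ((-0.004973996430635452, 0.05318477377295494), (0.04386192187666893, 0.11413391679525375), 84.0737075805664) z [0.0979 0.1001 0.1033]
```

```bash

python3 -m inch '[[[-0.009,0,0],[0,0,0],0.5],[[-0.009,0,0],[0,0,0],0.5],[[-0.009,0,0],[0,0,0],0.5],[[-0.009,0,0],[0,0,0],0.5],[[-0.009,0,0],[0,0,0],0.5],[[-0.008,0,0],[0,0,0],0.5],[[-0.008,0,0],[0,0,0],0.5],[[0,0,0],[0,0,0],0.5]]'
python3 - <<'E'
from h import *
delta(0,.050,.08); surf("top"); 
E
```

```text
time: 11.55
tool_pos: [0.5319, -0.002, 0.0807]
tool_rot: [0.0, 0.666, 0.746, -0.0]
contact_force: [-1.0, 0.4, 0.4]
gripper_width: 0.5
grasp_force: 0.0
lift xy z [-0.0003  0.0619  0.0807] shift [-0.0119  0.0003  0.0007] turn [-0.0001  0.0009 -0.0011] F [-1.04  0.36  0.43] w 0.5 t 11.55
top 0.03 [0.4201, 0.4034, 0.3962, nan]
top 0.018 [0.4198, 0.4152, 0.3918, 0.0943]
top -0.018 [0.0828, 0.0833, 0.0845, nan]
top -0.03 [0.0671, 0.0661, 0.0662, 0.0664]
  return _methods._mean(a, axis=axis, dtype=dtype,
  ret = ret.dtype.type(ret / rcount)
```

```bash

python3 -m inch '[[[-0.004,0,0],[0,0,0],0.5],[[-0.004,0,0],[0,0,0],0.5],[[-0.003,0,0],[0,0,0],0.5],[[-0.002,0,0],[0,0,0],0.5],[[0,0,0],[0,0,0],0.5],[[0,0,0],[0,0,0],0.5]]'
python3 - <<'E' 2>/dev/null
from h import *
delta(0,.050,.08); surf("wrist"); surf("top") 
E
```

```text
time: 12.2
tool_pos: [0.5334, -0.0138, 0.0809]
tool_rot: [0.0, 0.666, 0.746, -0.0]
contact_force: [0.6, 1.0, -0.2]
gripper_width: 0.501
grasp_force: 0.0
lift xy z [-0.0002  0.05    0.0809] shift [-0.      0.0002  0.0009] turn [0.0002 0.0004 0.0001] F [ 0.58  0.96 -0.2 ] w 0.501 t 12.2
wrist 0.03 [nan, 0.0988, 0.0988, nan]
wrist 0.018 [nan, 0.0958, 0.0959, nan]
wrist -0.018 [nan, nan, nan, nan]
wrist -0.03 [nan, nan, nan, nan]
top 0.03 [0.3877, 0.4033, 0.3968, nan]
top 0.018 [0.4205, 0.4037, 0.3961, nan]
top -0.018 [0.0838, 0.0853, 0.0881, nan]
top -0.03 [0.0822, 0.0817, 0.0828, nan]
```

```bash

python3 -m inch '[[[-0.002,0,0],[0,0,0],0.5],[[-0.002,0,0],[0,0,0],0.5],[[0,0,0],[0,0,0],0.5],[[0,0,0],[0,0,0],0.5]]'
python3 - <<'E' 2>/dev/null
from h import *
delta(0,.050,.08); surf("wrist"); surf("top") 
E
```

```text
time: 12.7
tool_pos: [0.5338, -0.0178, 0.0809]
tool_rot: [0.0, 0.666, 0.746, -0.0]
contact_force: [0.4, -0.5, -0.4]
gripper_width: 0.498
grasp_force: 0.0
lift xy z [-0.0002  0.046   0.0809] shift [0.004  0.0002 0.0009] turn [ 0.0001  0.0002 -0.0001] F [ 0.42 -0.46 -0.43] w 0.498 t 12.7
wrist 0.03 [0.1492, 0.0725, 0.0726, 0.1492]
wrist 0.018 [nan, 0.0725, 0.0726, nan]
wrist -0.018 [0.0729, 0.0726, 0.0727, 0.0723]
wrist -0.03 [nan, 0.0725, 0.0723, 0.0717]
top 0.03 [0.3834, 0.4026, 0.3981, nan]
top 0.018 [0.3922, 0.4027, 0.3965, nan]
top -0.018 [0.0728, 0.0739, 0.3895, nan]
top -0.03 [0.0716, 0.0734, 0.0727, nan]
```

The thin bar is flat on the thick one, top at 0.0725. I back off and go to the pin.

```bash

python3 -m inch '[[[0.02,0,0],[0,0,0],0.5],[[0,0,-0.045],[0,0,0],0.5],[[0,0,-0.045],[0,0,0],0.5],[[0,0,-0.02],[0,0,0],0.5],[[0.045,0,0],[0,0,0],0.5],[[0.045,0,0],[0,0,0],0.5],[[0.045,0,0],[0,0,0],0.5],[[0.045,0,0],[0,0,0],0.5]]'
cat >> h.py <<'E'
def l2(w):
    p=np.array(w)-C; return p@[np.cos(A),np.sin(A)], p@[-np.sin(A),np.cos(A)]
def head(c,z0,z1,near,r=.03):
    im,d,P=grab(c); X=cloud(P,d); m=(d>0)&(X[...,2]>z0)&(X[...,2]<z1)&(np.hypot(X[...,0]-near[0],X[...,1]-near[1])<r)
    p=X[m]; e=cv2.minEnclosingCircle(p[:,:2].astype(np.float32)); print(c,m.sum(),e,"mean",p.mean(0),"zmax",np.percentile(p[:,2],98)); return im,X
E
python3 - <<'E' 2>/dev/null
from h import *
surf("top"); bar("top",.06,.08)
delta(*l2([.4945,.2805]),.19); im,X=head("wrist",.088,.105,[.4945,.2805])
head("top",.088,.105,[.4945,.2805])
E
```

```text
time: 13.6
tool_pos: [0.5108, 0.1827, 0.1911]
tool_rot: [0.0, 0.666, 0.746, 0.0]
contact_force: [0.8, 0.8, -0.2]
gripper_width: 0.502
grasp_force: 0.0
top 0.03 [0.0736, 0.0742, 0.0745, 0.0738]
top 0.018 [0.0745, 0.0746, 0.0736, 0.0742]
top -0.018 [0.0734, 0.0742, 0.0758, 0.0744]
top -0.03 [0.0743, 0.0741, 0.073, 0.0734]
top pct [[-0.0543, -0.0425], [0.0566, 0.0381]] rect ((0.0008075051009654999, -0.001987416297197342), (0.11264851689338684, 0.08694498240947723), 0.585662841796875) z [0.0698 0.0741 0.0778]
lift xy z [-0.0008  0.2506  0.1909] shift [ 0.0963 -0.0042  0.0011] turn [ 0.0001 -0.0016  0.0062] F [ 0.28  0.04 -0.12] w 0.498 t 13.7
wrist 964 ((0.49706918001174927, 0.27788302302360535), 0.011911051347851753) mean [0.49707803 0.27778904 0.0975105 ] zmax 0.09904011575615804
top 51 ((0.4953337013721466, 0.27812111377716064), 0.012017728760838509) mean [0.49493329 0.27809515 0.09567482] zmax 0.09985592935085949
```

```bash

python3 -m inch '[[[0.047,-0.001,0],[0,0,0],0.5],[[0.0466,-0.0015,0],[0,0,0],0.5],[[0,0,0.045],[0,0,0],0.5],[[0,0,0.04],[0,0,0],0.5],[[0,0,0.02],[0,0,0],0.5],[[0,0,0],[0,0,0],0.5],[[0,0,0],[0,0,0],0.5]]'
python3 - <<'E'
from h import *
delta(*l2([.4970,.278]),.08); im,d,P=grab("wrist"); save("pics/w5.png",im); X=cloud(P,d)
print(np.round(X[[241,243,245,248,252],264],3))
E
```

```text
time: 14.5
tool_pos: [0.4988, 0.2728, 0.0862]
tool_rot: [0.0, 0.667, 0.745, 0.0]
contact_force: [0.8, -0.4, 0.1]
gripper_width: 0.499
grasp_force: 0.0
lift xy z [-0.0022  0.3388  0.0862] shift [ 0.0053 -0.0012  0.0062] turn [ 0.0002  0.0002 -0.0015] F [ 0.75 -0.41  0.08] w 0.499 t 14.5
[[0.46  0.232 0.001]
 [0.473 0.279 0.099]
 [0.474 0.28  0.102]
 [0.474 0.28  0.106]
 [0.475 0.28  0.109]]
```

View pics/w5.png

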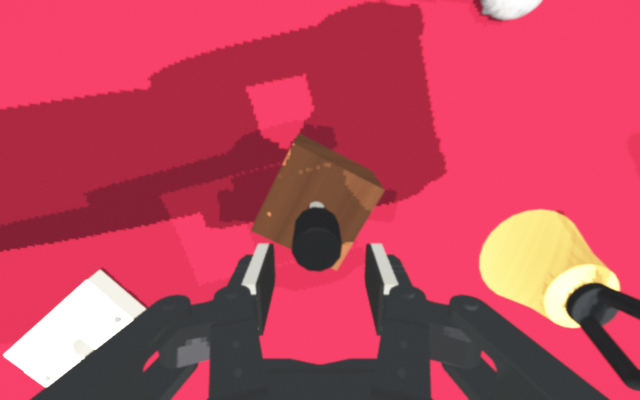

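Both open fingers, (262,245) and (376,245), straddle the pin head at (317,240) centrally. I move 5 mm forward, go down 19 mm and close.

```bash

python3 -m inch '[[[0.0052,0,0],[0,0,0],0.5],[[0,0,0.01],[0,0,0],0.5],[[0,0,0.009],[0,0,0],0.5],[[0,0,0],[0,0,0],0.5]]'
python3 -m inch '[[[0,0,0],[0,0,0],0.35],[[0,0,0],[0,0,0],0.2],[[0,0,0],[0,0,0],0.15],[[0,0,0],[0,0,0],0.15],[[0,0,0],[0,0,0],0.15],[[0,0,0],[0,0,0],0.15]]'
python3 - <<'E'
from h import *
delta(*l2([.4970,.278]),.08); im,X=head("wrist",.088,.105,[.497,.278],.02); save("pics/w6.png",im[150:350,180:450])
E
```

```text
time: 14.95
tool_pos: [0.4962, 0.2785, 0.0649]
tool_rot: [-0.001, 0.666, 0.746, -0.001]
contact_force: [-0.2, -0.7, -0.7]
gripper_width: 0.5
grasp_force: 0.0
time: 15.55
tool_pos: [0.4973, 0.279, 0.0668]
tool_rot: [-0.0, 0.666, 0.746, -0.0]
contact_force: [-2.6, -0.0, 0.0]
gripper_width: 0.262
grasp_force: 58.7
lift xy z [-0.003   0.3451  0.0668] shift [-0.001  -0.0004 -0.0132] turn [-0.0005 -0.0001  0.0001] F [-2.6  -0.02  0.05] w 0.262 t 15.55
wrist 3484 ((0.4964357316493988, 0.2805896997451782), 0.019043071195483208) mean [0.49684262 0.28175613 0.096798  ] zmax 0.10399855314317755
```

View pics/w6.png

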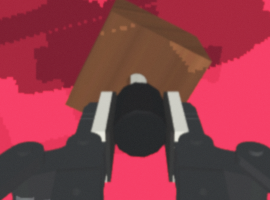

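```bash

python3 -m inch '[[[0,0,-0.02],[0,0,0],0.15],[[0,0,-0.03],[0,0,0],0.15],[[0,0,-0.035],[0,0,0],0.15],[[0,0,-0.035],[0,0,0],0.15],[[0,0.003,0],[0,0,0],0.15],[[-0.035,0,0],[0,0,0],0.15],[[-0.048,0,0],[0,0,0],0.15],[[-0.048,0,0],[0,0,0],0.15]]'
python3 -m inch '[[[-0.048,0,0],[0,0,0],0.15],[[-0.048,0,0],[0,0,0],0.15],[[-0.048,0,0],[0,0,0],0.15],[[-0.048,0,0],[0,0,0],0.15],[[-0.048,0,0],[0,0,0],0.15],[[-0.035,0,0],[0,0,0],0.15],[[-0.019,0,0],[0,0,0],0.15],[[0,0,0],[0,0,0],0.15]]'
python3 - <<'E'
from h import *
delta(0,0,.19); im,d,P=grab("wrist"); save("pics/w7.png",im)
np.savez("w7.npz",d=d,**{k:np.array(v) for k,v in P.items()})
E
```

```text
time: 16.4
tool_pos: [0.5153, 0.148, 0.1863]
tool_rot: [0.0, 0.665, 0.747, -0.0]
contact_force: [1.1, -0.2, -1.0]
gripper_width: 0.253
grasp_force: 59.4
time: 17.2
tool_pos: [0.5484, -0.1456, 0.1861]
tool_rot: [0.0, 0.667, 0.745, -0.0]
contact_force: [-0.4, 0.6, -0.8]
gripper_width: 0.258
grasp_force: 59.3
lift xy z [-1.000e-04 -8.260e-02  1.861e-01] shift [ 0.0826 -0.0002 -0.004 ] turn [-0.0005  0.0007 -0.0037] F [-0.43  0.58 -0.79] w 0.258 t 17.2
```

View pics/w7.png

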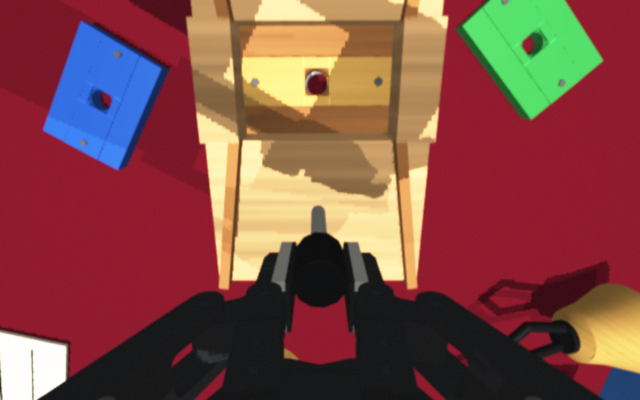

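The pin is upright in the grip: head at (319,265), rod end at (318,208). The thin bar's hole is at (316,83), open right through both bars.

```bash
python3 - <<'E'
from h import *
f=np.load("w7.npz"); P={k:f[k] for k in f if k!="d"}; P["k1"]=float(P["k1"]); d=f["d"]; X=cloud(P,d)
def at(uv,z):
    a=pix2w(P,.1,[uv])[0]; b=pix2w(P,.3,[uv])[0]; return a+(b-a)*(z-a[2])/(b[2]-a[2])
im=cv2.imread("pics/w7.png")[68:98,300:334]; g=cv2.cvtColor(im,cv2.COLOR_BGR2HSV)
m=d[68:98,300:334]; b=X[68:98,300:334,2]<.068; v,u=np.nonzero(b); print("hole px",u.min()+300,u.max()+300,v.min()+68,v.max()+68)
c=((u.min()+u.max())/2+300,(v.min()+v.max())/2+68); print("hole lift",np.round(l2(at(c,.073)[:2]),4))
print("bar z",np.median(X[75:90,270:295,2]))
p=[(318,u) for u in (206,208,210,214,220,228)]; Q=pix2w(P,d,p)
for q in Q: print("rod",np.round(q,4),np.round(l2(q[:2]),4))
h=X[240:300,290:350].reshape(-1,3); h=h[(h[:,2]>.212)&(h[:,2]<.225)]; print("head",len(h),h.mean(0) if len(h) else 0, np.percentile(X[240:300,300:338,2],[5,50,90]))
t=h[h[:,2]>.214]; e=cv2.minEnclosingCircle(h[:,:2].astype(np.float32)); print(e,np.round(l2(e[0]),4))
E
```

```text
hole px 305 328 69 95
hole lift [-0.0015 -0.0006]
bar z 0.07574248897488192
rod [ 0.5475 -0.1404  0.1364] [-0.0005 -0.0774]
rod [ 0.5475 -0.1408  0.1393] [-0.0005 -0.0777]
rod [ 0.5475 -0.1405  0.1438] [-0.0004 -0.0774]
rod [ 0.5475 -0.1404  0.151 ] [-0.0004 -0.0773]
rod [ 0.5476 -0.1409  0.1595] [-0.0004 -0.0778]
rod [ 0.5477 -0.1412  0.1704] [-0.0003 -0.0782]
head 2408 [ 0.5487948  -0.14361786  0.21670662] [0.20004398 0.21648234 0.21748153]
((0.5490700006484985, -0.14533361792564392), 0.015659792348742485) [ 0.0006 -0.0824]
```

```bash

python3 -m inch '[[[0.041,-0.001,0],[0,0,0],0.15],[[0.0406,0,0],[0,0,0],0.15],[[0,0,0],[0,0,0],0.15],[[0,0,0.03],[0,0,0],0.15],[[0,0,0.014],[0,0,0],0.15],[[0,0,0],[0,0,0],0.15]]'
python3 - <<'E'
from h import *
delta(-.001,-.001,.075)
E
python3 -m inch '[[[0,0,0.01],[0,0,0],0.15],[[0,0,0.01],[0,0,0],0.15],[[0,0,0.01],[0,0,0],0.15],[[0,0,0],[0,0,0],0.15]]'
```

```text
time: 17.85
tool_pos: [0.536, -0.0612, 0.1394]
tool_rot: [-0.003, 0.666, 0.746, -0.002]
contact_force: [0.1, 0.1, -0.8]
gripper_width: 0.255
grasp_force: 59.3
lift xy z [-0.0029  0.0027  0.1394] shift [-0.0038  0.0023  0.0643] turn [-0.006  -0.0021  0.0007] F [ 0.05  0.1  -0.79] w 0.255 t 17.85
time: 18.25
tool_pos: [0.5371, -0.0619, 0.1108]
tool_rot: [-0.001, 0.666, 0.746, -0.001]
contact_force: [0.0, 0.0, -1.2]
gripper_width: 0.257
grasp_force: 59.3
```

```bash

python3 -m inch '[[[-0.0025,0.001,0],[0,0,0],0.15],[[0,0,0],[0,0,0],0.15],[[0,0,0.008],[0,0,0],0.15],[[0,0,0.008],[0,0,0],0.15],[[0,0,0.008],[0,0,0],0.15],[[0,0,0],[0,0,0],0.15]]'
python3 - <<'E'
from h import *
delta(-.001,-.001,.073)
E
```

```text
time: 18.85
tool_pos: [0.5381, -0.064, 0.0867]
tool_rot: [-0.002, 0.666, 0.746, -0.001]
contact_force: [-0.3, -0.6, -0.4]
gripper_width: 0.259
grasp_force: 59.4
lift xy z [-0.0011 -0.0003  0.0867] shift [-0.0007  0.0002  0.0137] turn [-0.0034 -0.0013  0.0001] F [-0.35 -0.56 -0.41] w 0.259 t 18.85
```

Foot is now at about 0.03, through both bars with no resistance. I finish the descent and release.

```bash

python3 -m inch '[[[0,0,0.006],[0,0,0],0.15],[[0,0,0.005],[0,0,0],0.15],[[0,0,0.002],[0,0,0],0.15],[[0,0,0],[0,0,0],0.15],[[0,0,0],[0,0,0],0.15]]'
python3 -m inch '[[[0,0,0],[0,0,0],0.35],[[0,0,0],[0,0,0],0.5],[[0,0,0],[0,0,0],0.5],[[0,0,0],[0,0,0],0.5]]'
python3 -m inch '[[[0,0,-0.02],[0,0,0],0.5],[[0,0,-0.03],[0,0,0],0.5],[[0,0,-0.04],[0,0,0],0.5],[[-0.045,0,0],[0,0,0],0.5],[[-0.045,0,0],[0,0,0],0.5],[[0,0,0],[0,0,0],0.5]]'
python3 - <<'E' 2>/dev/null
from h import *
delta(-.001,-.001,.073); im=surf("wrist"); save("pics/w8.png",im)
head("wrist",.083,.12,C,.025)
E
```

```text
time: 19.35
tool_pos: [0.5397, -0.0644, 0.0759]
tool_rot: [0.0, 0.666, 0.746, 0.0]
contact_force: [-0.4, 0.6, -0.4]
gripper_width: 0.262
grasp_force: 59.4
time: 19.75
tool_pos: [0.5397, -0.0644, 0.076]
tool_rot: [0.0, 0.666, 0.746, 0.0]
contact_force: [1.2, -1.0, -0.1]
gripper_width: 0.496
grasp_force: 0.0
time: 20.35
tool_pos: [0.5503, -0.158, 0.1668]
tool_rot: [0.001, 0.668, 0.744, -0.0]
contact_force: [0.3, 0.5, 0.1]
gripper_width: 0.498
grasp_force: 0.0
lift xy z [ 0.0003 -0.0951  0.1668] shift [ 0.0944 -0.0019  0.0935] turn [ 0.0013  0.0025 -0.0045] F [0.33 0.5  0.15] w 0.498 t 20.35
wrist 0.03 [0.0711, 0.0711, 0.0711, 0.0711]
wrist 0.018 [0.0712, 0.0712, 0.0712, 0.0712]
wrist -0.018 [0.0713, 0.0714, 0.0713, 0.0713]
wrist -0.03 [0.0711, 0.0711, 0.0709, 0.0711]
wrist 1224 ((0.5402098298072815, -0.06469234079122543), 0.012070871889591217) mean [ 0.54021509 -0.06474702  0.09878599] zmax 0.10041694908459727
```

View pics/w8.png

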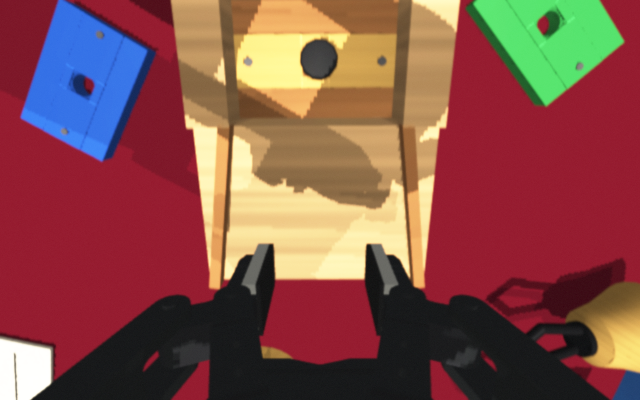

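The pin head at (319,58) sits on the thin bar, with its top 28 mm above the bar (0.099 against 0.071). Both bars lie flat in the well and the gripper is clear.

```bash
python3 -c "
from plant import manip
print(manip.job_done())"
```

```text
the job is handed in; nothing more can be done
None
```

The job is handed in at about 20 s on the robot clock: both bars measured flat in the well, thin on thick, and the pin's head rests on the upper bar with the gripper clear; the judge returned no verdict, and I did not re-measure the bells and mallet, though the arm kept clear of them.

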